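# Pack the folding wedges and true up the row

## Task

Pack the two loose wedges into the empty half of the tray, flat and head to tail like the pair already there, so that the four fill it side by side. Then lay the straightedge flat on the tray along the open front, across all four ends, and slide it up flush so that every wedge is fully home against the back fence, and let go. Leave the other things on the bench where they are.

Things in the scene. Friction and masses are not known exactly. Their poses are not given: they have to be found in the camera images.
- tray: Wedge tray fixed to the bench: black plate 140 (x) x 184 (y) x 6 mm (z), aluminium fence on three sides, open at the front (-x). Origin: centre of the plate's underside, z up. Fence 8 mm thick, 8 mm high above the plate; inner faces: back x = +55, sides y = +74.5 and -74.5; side fences reach forward only to x = +5. Four wedges in a row fill the width with 9 mm to spare.
- tray_row (a point): Point on the tray plate's top, tray frame x = 25, y = 0, z = 6 mm, axes as the tray's. Wedges touching the back fence have origins at x = 0 here. Places along the row: wedge_a y = +48 (unturned: red end to the front), wedge_b y = +22 (turned half round), free places y = -22 (unturned, red end front) and y = -48 (turned half round, red end back), each give or take 5 mm.
- wedge_a: Wood wedge 60 (x) x 30 mm (z), 45 g, loose, already in the tray at its +y fence, 3 to 5 mm short of the back fence. Wide end painted red, at -x (44 mm wide); narrow end at +x (26 mm). Side +y is square to both ends, the other side slants. Origin: underside, middle of the 60 x 44 rectangle round it: square side at y = +22, slanted side from y = -22 at the red end to -4 at the narrow end.
- wedge_b: Second wedge, same shape and axes as wedge_a, loose, already in the tray beside it, turned half round (red end to the back), 0.5 to 2.5 mm short of the back fence; its square side faces the empty half.
- wedge_c: Third wedge, same shape and axes as wedge_a (mass may differ by up to 40%), lying flat on the bench outside the tray.
- wedge_d: Fourth wedge, same shape and axes as wedge_a (mass may differ by up to 40%), lying flat on the bench outside the tray. It and wedge_c are interchangeable.
- wedge_c_thin (a point): Middle of the narrow end face of wedge_c: x = +30, y = +9, z = +15 mm in its frame.
- wedge_d_thin (a point): Middle of the narrow end face of wedge_d: x = +30, y = +9, z = +15 mm in its frame.
- straightedge: Aluminium bar 16 (x) x 160 (y) x 24 mm (z), about 210 g, lying on the bench, with a dark wooden grip on top: 14 (x) x 80 mm (y), 24 to 54 mm above the underside. Origin: centre of the underside. Both long faces are alike. Flush against four wedges that are home, its origin is at x = -13 mm in the tray's frame and the grip stands 24 mm above the wedges' tops.
- offcut: Bystander, to be left alone: plain rectangular block of the same wood, 60 x 36 x 30 mm: not a wedge. Origin: centre of the underside.
- tape_measure: Bystander, to be left alone: yellow tape measure, 70 x 38 x 62 mm. Origin: centre of the underside.
- glue_bottle: Bystander, to be left alone: white glue bottle, 60 mm across, 170 mm high. Origin: centre of the underside.
- mug: Bystander, to be left alone: blue mug, 80 mm across, 95 mm high. Origin: centre of the underside.
- screw_jar: Bystander, to be left alone: glass screw jar, 68 mm across, 85 mm high. Origin: centre of the underside.
- hammer: Bystander, to be left alone: hammer lying flat.
- screwdriver: Bystander, to be left alone: screwdriver lying flat.

How it is judged:
By the outcome, as a careful person would: the job done as asked, in the order asked, and still so for the second after the job is handed in, with the robot touching nothing.
It also fails if it takes over 66 s, if anything falls off the work surface, if the arm or the gripper's body presses on something with over 40 N, if the wrist force passes 120 N, or if a joint passes its speed limit or range.

## Robot

A 6-joint arm with a two-finger parallel gripper is mounted at the origin on the work surface. World frame = base frame: x ahead of the robot, y to its left, z up, the work surface at z = 0. Lengths are in m, angles in degrees, forces in N, time in s.
With the tool pointing down it reaches from about 0.35 to 0.85 m from the base axis. Payload 8.1 kg.
Tool frame: the origin (TCP) lies at the very end of the fingers, on their centre line; the grasp point (between the pads) lies env.grip_depth behind it (env.grip_depth is the distance from the TCP to the grasp point, in m); z points along the fingers, y is the line along which they close (so a half turn about z gives the same grasp; the last joint's range is limited). The gripper opens to 85 mm and grips with 20 to 120 N. Pads are 22 mm wide; open, the fingers measure 114 mm over their backs; the gripper's body (76 mm by 85 mm) begins 54 mm behind the grasp point. The pads swing forward as they close: fully open they stand 13 mm farther back than shut.
Start: joints at [-77.43, 7.471, 85.268, -0, 87.261, -4.893], TCP at [0.18, -0.572, 0.231] pointing down, gripper open.
Joint ranges: [-169.43, 169.43], [-51.17, 129.36], [1.28, 143.12], [-76.62, 256.62], [0, 156.53], [-152.29, 152.29]. Speed limits (degrees/s): [136.94, 136.94, 159.86, 180, 180, 180].

## Interface

Orientations are given as [roll, pitch, yaw] about the fixed x, y, z axes, in that order (R = Rz(yaw) Ry(pitch) Rx(roll)).
In Python, from station import env, camrig gives the robot as it stands (env), with the cameras (camrig).
- The arm moves only by the shell command python3 drive.py 'ROWS' [OPENING] [FORCE]. ROWS is a JSON list of rows, 1 to 12 of them, each of 4 numbers: dx, dy, dz in m, then a turn about the tool's z in degrees; each row is the pose to reach, as a shift and turn from the pose commanded when the command began, along the tool's axes at that moment; what a row does not reach only later rows make up. A row lasts 1/8 s, in which the tool goes at most 0.0625 m and 10.7 degrees, less where a joint would pass 70% of its speed; a pose out of reach is approached as far as the arm can. OPENING is the finger opening in m, set as the command begins (- or left out keeps the last). The fingers move at their own pace and stop on an object; FORCE is the grip in N (left out, the last holds). Time passes only in rows, so rows that do not move let the fingers close. It prints the time, the measured TCP pose, the force, the opening and the grip force at its end.
- env.sense(): the state, without advancing time (a new reading comes with each control period).
- camrig.get_image(name): name is "scene" or "side" or "wrist"; returns the picture (420x560x3 uint8, red, green, blue); there is no depth.
- camrig.camera_model(name): a dict with "intrinsics" (3x3 intrinsics, pixels), "R" (3x3) and "t" (3): a world point X has camera coordinates R X + t. Camera axes: x right, y down, z forward; pixel columns grow to the right and rows downward; lengths in m; the calibration is good to about 2 mm. A picture is of the moment at which its call begins: read the wrist's pose just before it. camera_model takes no time and is no camera call; for the wrist camera it gives the pose at the moment of the call.
- env.finish_job(): hands the job in; it is judged then, once.
The state is a dict: "time": time; "joint_pos": joint angles; "qvel": joint speeds; "effort": joint torques, N m; "position": TCP position; "eef_rot": TCP orientation; "force": force on the tool from outside, world axes, zero at the start; "torque": the same for the moment, N m; "width": finger opening in m; "grasp_force": force on a finger pad.
Only numpy, scipy, OpenCV 4.12 (cv2) and the standard library are available. Lean on these libraries where they do the work, as an engineer would, in place of code of your own. Each camera call takes 0.05 s, during which the arm holds its last target. There are 200 camera calls.

## Working session

There is one attempt and no reset: what is moved stays moved. The work goes in short steps, Python scripts to look and compute and a shell command to move; the robot and the scene stay as the last step left them, time stands still between calls to the robot, and variables do not carry over. Pictures are saved under pics/ and viewed, at most 10 in all, crops included, and the job is handed in when it is done.

```bash
ls; mkdir -p pics; cat > h.py <<'E'
from station import env, camrig
import numpy as np, cv2
def snap(n,f):
    m=camrig.camera_model(n); im=camrig.get_image(n); cv2.imwrite(f'pics/{f}.png',im[:,:,::-1]); np.savez(f'pics/{f}.npz',K=m["intrinsics"],R=m["R"],t=m["t"]); return im
def P(f):
    d=np.load(f'pics/{f}.npz'); return d['K']@np.c_[d['R'],d['t']]
def tri(fs,uvs):
    A=[]
    for f,(u,v) in zip(fs,uvs):
        p=P(f); A+= [u*p[2]-p[0], v*p[2]-p[1]]
    A=np.array(A); return np.linalg.lstsq(A[:,:3],-A[:,3],rcond=None)[0]
def atz(f,uv,z):
    p=P(f); u,v=uv; A=np.array([u*p[2]-p[0],v*p[2]-p[1]])
    return np.append(np.linalg.solve(A[:,:2],-A[:,3]-A[:,2]*z),z)
def proj(f,X):
    q=P(f)@np.append(X,1); return q[:2]/q[2]
E
python3 - <<'E'
from h import *
a=snap('scene','s0'); b=snap('side','d0'); c=snap('wrist','w0')
s=env.sense(); print(s['time'],s['position'],s['eef_rot'],env.grip_depth)
for n in('scene','side','wrist'):
  m=camrig.camera_model(n);R=np.array(m['R']);print(n,-R.T@m['t'],R[2])
E
```

```text
drive.py
pics
station.py
0.15 [ 0.17999278 -0.57192264  0.23048583] [-1.79918322e+02 -6.50323093e-03  1.74640984e+01] 0.0187
scene [ 1.26991112 -1.21475385  0.93919832] [-0.40458297  0.74062732 -0.53645485]
side [0.36959748 0.68938498 0.92443981] [ 0.21367034 -0.60240717 -0.76905824]
wrist [ 0.24536565 -0.55115907  0.37284757] [-0.25849033 -0.07884434 -0.9627909 ]
```

View pics/s0.png

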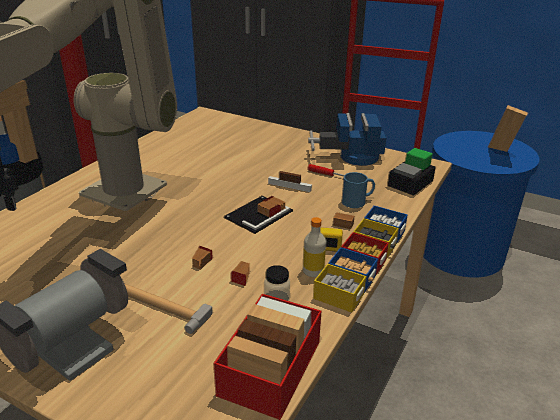

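View pics/d0.png

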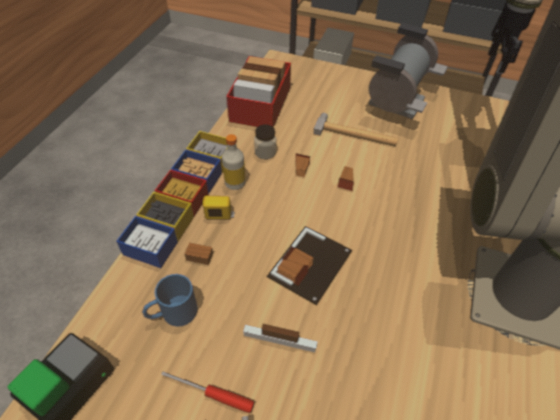

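The scene and side views show the loose wedges (scene 202,257 and 241,272; side 346,179 and 302,161), the tray (side 310,263), the straightedge (side 280,338) and the offcut (side 198,253). Next I get coarse positions so I can look closer with the wrist camera.

```bash
python3 - <<'E'
from h import *
for n,uv,uv2 in [('w1',(346,177),(203,254)),('w2',(302,159),(241,269)),('se',(281,335),(290,180)),('traywedges',(296,262),(270,205)),('offcut',(198,250),(344,218)),('jar',(265,140),(278,283)),('bot',(233,165),(314,245))]:
  print(n,tri(['d0','s0'],[uv,uv2]).round(3),atz('d0',uv,.03).round(3))
for uv in [(312,229),(352,249),(315,299),(269,267)]: print('traycorner',atz('d0',uv,.006).round(3))
for uv in [(245,332),(316,346)]: print('se',atz('d0',uv,.024).round(3))
E
```

```text
w1 [ 0.486 -0.206  0.022] [ 0.483 -0.199  0.03 ]
w2 [ 0.623 -0.221  0.031] [ 0.622 -0.223  0.03 ]
se [0.496 0.307 0.025] [0.492 0.307 0.03 ]
traywedges [0.523 0.119 0.027] [0.522 0.121 0.03 ]
offcut [0.761 0.171 0.024] [0.757 0.174 0.03 ]
jar [ 0.748 -0.242  0.047] [ 0.753 -0.261  0.03 ]
bot [ 0.775 -0.083  0.079] [ 0.799 -0.127  0.03 ]
traycorner [ 0.52  -0.007  0.006]
traycorner [0.407 0.018 0.006]
traycorner [0.452 0.186 0.006]
traycorner [0.583 0.143 0.006]
se [0.567 0.326 0.024]
se [0.415 0.301 0.024]
```

View pics/w0.png

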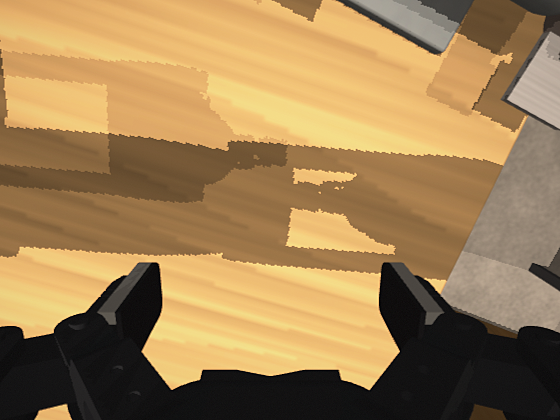

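The wrist view shows only bare bench and the fingers. I move up and over the loose wedges.

```bash
python3 drive.py '[[0,0,-0.06,0],[0.03,-0.015,-0.11,0],[0.09,-0.04,-0.12,0],[0.145,-0.065,-0.12,0],[0.2,-0.09,-0.12,0],[0.255,-0.115,-0.12,0],[0.31,-0.14,-0.12,0],[0.365,-0.165,-0.12,0],[0.42,-0.19,-0.12,0],[0.475,-0.21,-0.12,0],[0.53,-0.233,-0.12,0],[0.53,-0.233,-0.12,0]]'
python3 - <<'E'
from h import *
s=env.sense(); print(s['time'],s['position'],s['eef_rot'],s['force'],s['joint_pos'])
snap('wrist','w1'); print(camrig.camera_model('wrist')['intrinsics'])
E
```

```text
time: 1.65
position: [0.6178, -0.1873, 0.3492]
eef_rot: [-179.9, 0.1, 17.8]
force: [0.1, -0.6, -0.6]
width: 0.0855
grasp_force: 0.0
1.65 [ 0.61782283 -0.18730974  0.34922007] [-1.79855892e+02  8.48256375e-02  1.77552582e+01] [ 0.05758368 -0.60514782 -0.62443059] [-2.14477423e+01  1.39512366e+01  6.58142907e+01  5.90231219e-02
  1.00391286e+02  5.08076727e+01]
[[366.22772321   0.         270.11835839]
 [  0.         366.22772321 204.30412037]
 [  0.           0.           1.        ]]
```

View pics/w1.png

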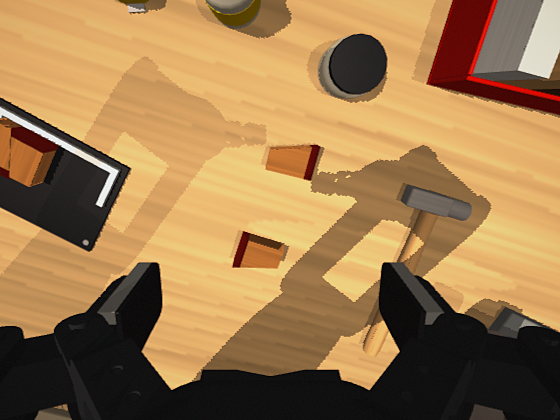

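Wrist view: wedges at (292,162), red end right, and (260,250), red end left; the jar is at (355,65), the hammer at (430,210), and the tray's front-right corner at (90,248). A second view 0.14 m to the left will also take in the tray.

```bash
python3 drive.py '[[-0.01,-0.06,0,0],[-0.02,-0.12,0,0],[-0.03,-0.17,0,0],[-0.03,-0.17,0,0]]'
python3 - <<'E'
from h import *
print(env.sense()['position']); im=snap('wrist','w2')
cv2.imwrite('pics/w2b.png',cv2.resize(im[:,:,::-1],(784,588),interpolation=cv2.INTER_CUBIC))
a=cv2.imread('pics/w1.png')
cv2.imwrite('pics/w1c.png',cv2.resize(a[130:290,210:350],None,fx=3.7,fy=3.7,interpolation=cv2.INTER_CUBIC))
E
```

```text
time: 2.2
position: [0.5345, -0.0363, 0.3523]
eef_rot: [180.0, -0.1, 17.6]
force: [0.8, -0.2, -0.2]
width: 0.0854
grasp_force: 0.0
[ 0.53447159 -0.03628852  0.35225144]
```

View pics/w2b.png

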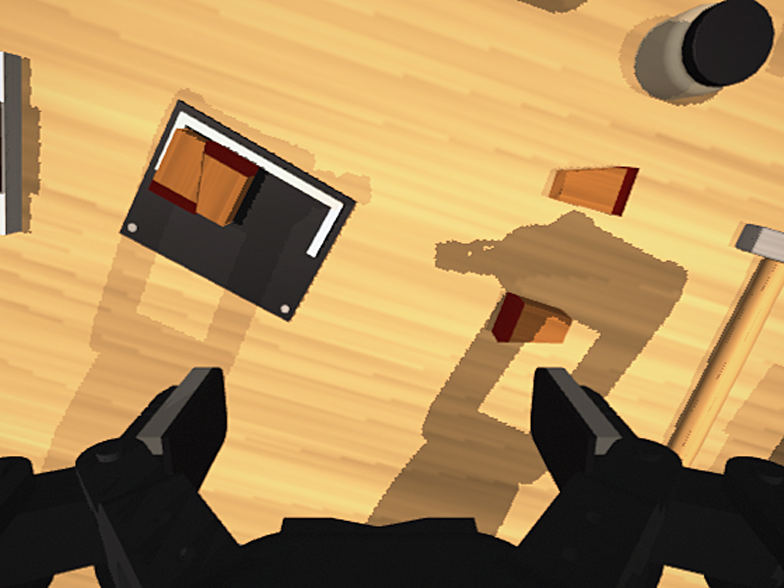

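View pics/w1c.png

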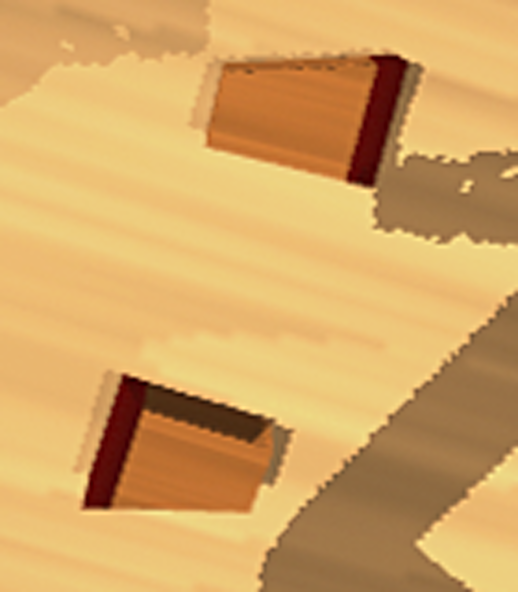

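The enlarged views show each wedge clearly, and the tray corners in w2b at (179,100), (355,202), (290,321) and (121,233). I fit poses: a silhouette fit for the wedges using a saturation mask, and corners for the tray.

```bash
cat > fit.py <<'E'
from h import *
from scipy.optimize import minimize, least_squares
V=np.array([[-30,22],[-30,-22],[30,-4],[30,22]])/1e3
V8=np.array([[x,y,z] for z in(0,.03) for x,y in V])
def T(p,X):
    c,s=np.cos(p[2]),np.sin(p[2]); X=np.asarray(X,float); z=X[:,2]+(p[3] if len(p)>3 else 0)
    return np.c_[p[0]+c*X[:,0]-s*X[:,1],p[1]+s*X[:,0]+c*X[:,1],z]
def mask(f,thr=.62):
    im=cv2.imread(f'pics/{f}.png').astype(float); mx=im.max(2); m=((mx-im.min(2))/(mx+1)>thr)&(mx>25)&(im[:,:,2]>=mx)
    return m.astype(np.uint8)
def fitsil(fs,x0,X8,thr=.62,r=.05,yaws=range(0,360,30)):
    D=[]
    for f in fs:
        m=mask(f,thr); c=proj(f,[x0[0],x0[1],.015]); e=[np.linalg.norm(proj(f,np.array([x0[0],x0[1],.015])+d)-c) for d in([r,0,0],[0,r,0])]
        w=int(max(e))+4; u,v=np.int32(c); u0,v0=max(u-w,0),max(v-w,0); mm=m[v0:v+w,u0:u+w]
        n,l,st,_=cv2.connectedComponentsWithStats(mm); k=1+np.argmax(st[1:,4]); D.append((f,u0,v0,cv2.resize((l==k).astype(float),None,fx=4,fy=4,interpolation=cv2.INTER_LINEAR)))
    def cost(p):
        s=0
        for f,u0,v0,m in D:
            q=np.array([proj(f,x) for x in T(p,X8)]); q=(q-[u0,v0]+.5)*4-.5
            h=cv2.convexHull(np.round(q*16).astype(np.int32)); a=np.zeros(m.shape,np.uint8); cv2.fillConvexPoly(a,h,255,cv2.LINE_AA,4)
            s+=np.abs(a/255.-m).sum()/m.sum()
        return s/len(D)
    best=None
    for y in yaws:
        p0=np.array([x0[0],x0[1],np.radians(y),0]); sx=np.array([p0]+[p0+d for d in np.diag([.01,.01,.2,.004])])
        o=minimize(cost,p0,method='Nelder-Mead',options=dict(initial_simplex=sx,maxiter=250,xatol=1e-5,fatol=1e-5))
        if best is None or o.fun<best.fun: best=o
    print(fs,best.x[:2].round(4),'yaw',np.degrees(best.x[2]).round(1)%360,'dz',best.x[3].round(4),'c',round(best.fun,3)); return best.x
E
cat > m1.py <<'E'
from fit import *
for x0 in([.486,-.206],[.622,-.222]):
    fitsil(['w1','w2'],x0,V8); fitsil(['w1','w2','d0','s0'],x0,V8)
    
C=np.array([[70,-92,6],[-70,-92,6],[-70,92,6],[70,92,6]])/1e3
ob=[('w2',0,(355,202),1.4),('w2',1,(290,321),1.4),('w2',2,(121,233),1.4),('w2',3,(179,100),1.4),('w1',1,(91,250),1),('w1',0,(130,168),1)]
def r(p):
    X=T(p,C); return np.concatenate([proj(f,X[i])-np.array(uv)/s for f,i,uv,s in ob])
o=least_squares(r,[.5,.09,-.4,0]); print('tray',o.x.round(4),np.degrees(o.x[2]),o.fun.round(1))
E
python3 m1.py
```

```text
['w1', 'w2'] [ 0.4784 -0.212 ] yaw 269.6 dz -0.0024 c 0.036
['w1', 'w2', 'd0', 's0'] [ 0.4785 -0.2119] yaw 269.8 dz -0.0024 c 0.799
['w1', 'w2'] [ 0.6248 -0.2129] yaw 93.9 dz -0.0021 c 0.034
['w1', 'w2', 'd0', 's0'] [ 0.6355 -0.4504] yaw 174.3 dz 0.0704 c 1.0
tray [ 0.4922  0.0943 -0.2112 -0.007 ] -12.103020510911021 [ 0.3 -0.6 -0.7 -0.  -0.1 -0.2 -0.1  0.4  0.2  0.6  0.4 -0.1]
```

The wedges fit well: (0.478, -0.212) at yaw -90 and (0.625, -0.213) at yaw 94, with tops within 2 mm of 30 mm. The tray height comes out weak at -7 mm, so I take a view above the tray that also shows the straightedge.

```bash
python3 drive.py '[[0.02,-0.05,0,0],[0.04,-0.1,0,0],[0.06,-0.15,0,0],[0.08,-0.19,0,0],[0.08,-0.19,0,0]]'
python3 - <<'E'
from h import *
print(env.sense()['position']); im=snap('wrist','w3')
cv2.imwrite('pics/w3b.png',cv2.resize(im[:300,:,::-1],(784,420),interpolation=cv2.INTER_CUBIC))
E
```

```text
time: 2.88
position: [0.5559, 0.1685, 0.3505]
eef_rot: [-180.0, 0.0, 17.6]
force: [0.2, -0.1, -0.9]
width: 0.0856
grasp_force: 0.0
[0.55593452 0.16847465 0.3505165 ]
```

View pics/w3b.png

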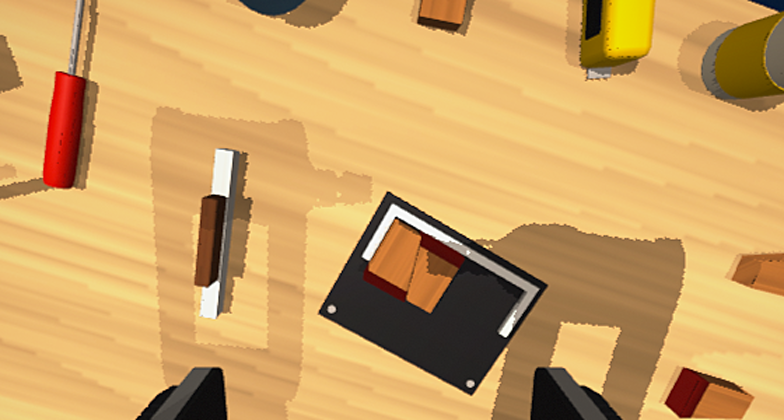

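w3b shows tray corners at (389,192), (547,287), (472,394) and (319,313). The right side of wedge_b's top runs (463,260)–(431,313). The straightedge top runs from (222,149) to (208,318), with its grip alongside.

```bash
cat > m2.py <<'E'
from fit import *
C=np.array([[70,-92,6],[-70,-92,6],[-70,92,6],[70,92,6]])/1e3
def sub(f,c):   # corner refinement
    g=cv2.cvtColor(cv2.imread(f'pics/{f}.png'),cv2.COLOR_BGR2GRAY); q=np.float32([[c]]); 
    r=cv2.cornerSubPix(g,q.copy(),(4,4),(-1,-1),(3,50,.01))[0,0]; return r if np.linalg.norm(r-c)<3 else np.array(c)
k=lambda a:((a[0]+.5)/1.4-.5,(a[1]+.5)/1.4-.5)
ob=[('w2',0,k((355,202))),('w2',1,k((290,321))),('w2',2,k((121,233))),('w2',3,k((179,100))),('w1',1,(91,250)),('w1',0,(130,168)),
('w3',3,k((389,192))),('w3',0,k((547,287))),('w3',1,k((472,394))),('w3',2,k((319,313)))]
ob=[(f,i,sub(f,np.array(uv))) for f,i,uv in ob]
def fit(sel,x0=[.5,.09,-.3,0],n=4):
    r=lambda p:np.concatenate([proj(f,T(p,C)[i])-uv for f,i,uv in ob if f in sel])
    o=least_squares(r,x0[:n]); print(sel,o.x.round(4),np.degrees(o.x[2]).round(2),np.abs(o.fun).max().round(2)); return o.x
for s in(['w2'],['w3'],['w1','w2','w3']):
    fit(s); p=fit(s,n=3)
for i in range(4): print(i,tri(['w2','w3'],[uv for f,j,uv in ob if j==i and f!='w1']).round(4))
p=fit(['w3'],n=3)
c,s=np.cos(p[2]),np.sin(p[2])
tf=lambda X:(np.array([[c,s],[-s,c]])@(X[:2]-p[:2])*1e3).round(1)
for uv in[(431,313),(463,260),(408,300),(365,275),(420,235),(397,220)]: print('ab top',uv,tf(atz('w3',k(uv),.036)))
for uv in [(215,149),(229,150),(200,317)]: print('se',atz('w3',k(uv),.024).round(4))
for uv in [(203,196),(196,284),(213,286)]: print('grip',atz('w3',k(uv),.054).round(4))
E
python3 m2.py; python3 - <<'E'
import sys; sys.path.insert(0,'.')
E
```

```text
['w2'] [ 0.4936  0.0941 -0.2162 -0.0015] -12.39 0.25
['w2'] [ 0.4939  0.0937 -0.2162] -12.39 0.46
['w3'] [ 0.4935  0.094  -0.2184 -0.0021] -12.52 0.2
['w3'] [ 0.494   0.0943 -0.2185] -12.52 0.45
['w1', 'w2', 'w3'] [ 0.4936  0.094  -0.2177 -0.002 ] -12.47 0.97
['w1', 'w2', 'w3'] [ 0.494   0.0938 -0.2172] -12.44 1.31
0 [ 0.5419 -0.0111  0.0036]
1 [0.4056 0.0195 0.0045]
2 [0.4452 0.1988 0.0049]
3 [0.5818 0.1688 0.0051]
['w3'] [ 0.494   0.0943 -0.2185] -12.52 0.45
ab top (431, 313) [-5.8  0.7]
ab top (463, 260) [52.3  2.2]
ab top (408, 300) [-5.6 25.9]
ab top (365, 275) [-4.8 72.5]
ab top (420, 235) [52.3 48.1]
ab top (397, 220) [53.6 72.9]
se [0.5718 0.3259 0.024 ]
se [0.5747 0.3139 0.024 ]
se [0.4137 0.3053 0.024 ]
grip [0.5342 0.3184 0.054 ]
grip [0.4564 0.3079 0.054 ]
grip [0.4591 0.2931 0.054 ]
```

Tray at (0.4937, 0.094), yaw -12.45°. wedge_b's free side lies at tray y ≈ +1.5, so there is 6 mm of slack. I pick the nearer wedge by its end faces: yaw ≈ -0.4°, centre (0.4874, -0.212).

```bash
python3 drive.py '[[-0.03,0.05,0,5],[-0.06,0.1,0,10],[-0.09,0.15,0,15],[-0.115,0.2,0,18],[-0.14,0.25,0.02,18],[-0.165,0.3,0.06,18],[-0.18,0.342,0.12,18],[-0.18,0.342,0.18,18],[-0.18,0.342,0.23,18],[-0.18,0.342,0.265,18],[-0.18,0.342,0.265,18]]' 0.085 40
python3 - <<'E'
from h import *
s=env.sense(); print(s['position'],s['eef_rot']); im=snap('wrist','w4')
g=np.array([.4874,-.2121]); d=g-s['position'][:2]; y=np.radians(s['eef_rot'][2]); print('tool d',d[0]*np.cos(y)+d[1]*np.sin(y), d[0]*np.sin(y)-d[1]*np.cos(y))
E
```

```text
time: 4.3
position: [0.4827, -0.2134, 0.0829]
eef_rot: [-179.8, 0.4, -0.7]
force: [-0.5, -0.1, 0.9]
width: 0.0847
grasp_force: 0.0
[ 0.48268664 -0.21337681  0.08294516] [-179.83504763    0.37056045   -0.68830933]
tool d 0.004697684984782719 -0.0013333363466710329
```

View pics/w4.png

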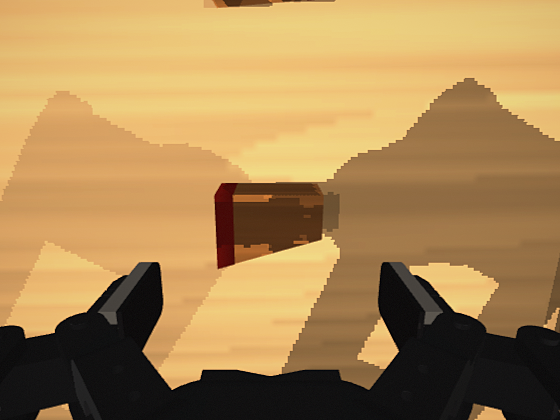

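The wedge at (218–323, 183–268) sits straight between the fingers. I go down to 10 mm with a 4.5 mm correction and then close.

```bash
python3 drive.py '[[0.004,-0.001,0.03,0],[0.0045,-0.001,0.055,0],[0.0045,-0.001,0.072,0],[0.0045,-0.001,0.072,0],[0.0045,-0.001,0.072,0]]'; python3 drive.py '[[0,0,0,0],[0,0,0,0],[0,0,0,0],[0,0,0,0],[0,0,0,0],[0,0,0,0]]' 0.04 40
```

```text
time: 4.97
position: [0.4918, -0.2127, 0.0159]
eef_rot: [179.9, -0.1, -0.5]
force: [0.9, -0.8, 0.5]
width: 0.0853
grasp_force: 0.0
time: 5.72
position: [0.4918, -0.2124, 0.0157]
eef_rot: [179.9, -0.1, -0.5]
force: [-0.2, 0.4, 6.0]
width: 0.0587
grasp_force: 43.4
```

Gripped, but 5 mm too high and 4 mm off sideways, because the hover reading was still settling. I regrasp more centrally.

```bash
python3 drive.py '[[0,0,0,0],[0,0,0,0],[0,0,0,0],[-0.0045,0,0.006,0],[-0.0045,0,0.006,0],[-0.0045,0,0.006,0]]' 0.085; python3 drive.py '[[0,0,0,0],[0,0,0,0],[0,0,0,0],[0,0,0,0],[0,0,0,0],[0,0,0,0]]' 0.04 50;python3 drive.py '[[0,0,-0.01,0],[0,0,-0.04,0],[0,0,-0.09,0],[0,0,-0.09,0],[0,0,-0.09,0]]'
python3 - <<'E'
from h import *
im=snap('wrist','w5'); s=env.sense(); print(s['position'],s['eef_rot'])
E
```

```text
time: 6.48
position: [0.4861, -0.2118, 0.0081]
eef_rot: [-180.0, 0.0, -0.5]
force: [0.6, -0.7, 0.6]
width: 0.0851
grasp_force: 0.0
time: 7.22
position: [0.4868, -0.2121, 0.0088]
eef_rot: [180.0, -0.1, -0.5]
force: [0.4, -0.2, 4.0]
width: 0.0589
grasp_force: 54.9
time: 7.85
position: [0.486, -0.2117, 0.0981]
eef_rot: [-180.0, 0.0, -0.5]
force: [0.2, -0.4, -0.8]
width: 0.0585
grasp_force: 54.4
[ 0.4854017  -0.21136379  0.09712323] [-1.79943253e+02  1.05665038e-01 -5.35910724e-01]
```

View pics/w5.png

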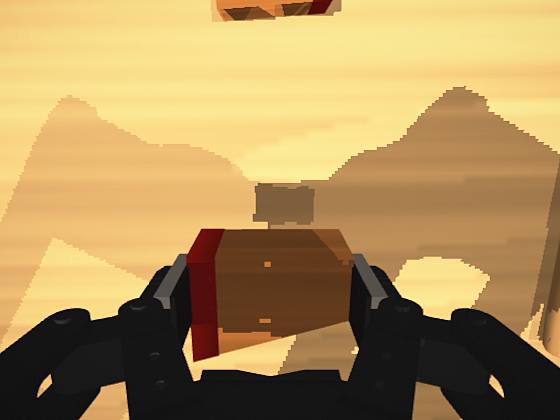

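The wedge is held squarely between the pads. I compare its seen edge with the predicted one, then work out the placing move.

```bash
python3 - <<'E'
from fit import *
tcp=np.array([.486,-.2117,.098]); 
for off in(.009,.013,.017): print(off,proj('w5',[tcp[0]+off,tcp[1],.089]),proj('w5',[tcp[0]+off,tcp[1],.119]))
m=mask('w5'); col=m[200:300,240:300].mean(1); print(200+np.argmax(col>.5), )
def goto(g,yaw,z):
    s=env.sense();p=s['position'];y=np.radians(s['eef_rot'][2]);d=np.array(g)-p[:2]
    print(p,s['eef_rot'][2],'dx',d[0]*np.cos(y)+d[1]*np.sin(y),'dy',d[0]*np.sin(y)-d[1]*np.cos(y),'dz',p[2]-z,'turn',s['eef_rot'][2]-yaw)
goto([.5112,.0761],77.55,.08)
E
```

```text
0.009 [271.14445365 241.14357154] [271.27630295 271.51337732]
0.013 [271.06537236 232.62476324] [271.18099827 261.37970727]
0.017 [270.98521825 223.9903871 ] [271.08411538 251.07822768]
229
[ 0.4854017  -0.21136379  0.09712323] -0.5359107243037128 dx 0.023108447520902943 dy -0.2876925143585308 dz 0.017123232350148315 turn -78.08591072430372
```

```bash
python3 drive.py '[[0.003,-0.036,0,-10],[0.006,-0.072,0,-20],[0.009,-0.108,0,-30],[0.012,-0.144,0,-40],[0.015,-0.18,0,-50],[0.018,-0.216,0,-60],[0.02,-0.252,0.01,-70],[0.022,-0.287,0.018,-78],[0.022,-0.287,0.018,-78],[0.022,-0.287,0.018,-78],[0.022,-0.287,0.018,-78]]'
cat >> h.py <<'E'
def goto(g,yaw,z):
    ss=[env.sense()]; s=ss[0];p=s['position'];y=np.radians(s['eef_rot'][2]);d=np.array(g)-p[:2]
    print(p.round(4),s['eef_rot'].round(2),'dx %.4f dy %.4f dz %.4f turn %.2f'%(d[0]*np.cos(y)+d[1]*np.sin(y),d[0]*np.sin(y)-d[1]*np.cos(y),p[2]-z,s['eef_rot'][2]-yaw))
TR=np.array([.4937,.094]); th=np.radians(-12.45)
def tw(X,Y): return TR+np.array([[np.cos(th),-np.sin(th)],[np.sin(th),np.cos(th)]])@[X/1e3,Y/1e3]
E
python3 -c "
from h import *
g=tw(21,-14.7);print(g);goto(g,77.55,.017)"
```

```text
time: 9.28
position: [0.5108, 0.074, 0.0801]
eef_rot: [-180.0, 0.0, 77.3]
force: [0.3, 0.1, -0.7]
width: 0.0591
grasp_force: 54.3
[0.51103704 0.07511834]
[0.5108 0.074  0.0801] [-1.7997e+02  2.0000e-02  7.7350e+01] dx 0.0012 dy -0.0001 dz 0.0631 turn -0.20
```

```bash
python3 drive.py '[[0.001,0,0.02,0],[0.001,0,0.04,0],[0.001,0,0.055,0],[0.001,0,0.061,0],[0.001,0,0.064,0],[0.001,0,0.064,0],[0.001,0,0.064,0]]'
```

```text
time: 10.15
position: [0.5118, 0.0759, 0.017]
eef_rot: [179.9, -0.0, 77.5]
force: [0.1, -0.8, -0.2]
width: 0.0589
grasp_force: 54.3
```

```bash
python3 drive.py '[[0,0,0.0015,0],[0,0,0.0015,0]]'; python3 drive.py '[[0,0,0,0],[0,0,0,0],[0,0,0,0]]' 0.075;  python3 drive.py '[[0,0,-0.03,0],[0,0,-0.08,0],[0,0,-0.14,0],[0,0,-0.2,0],[0,0,-0.24,0],[0,0,-0.24,0]]' 0.085
cat > m3.py <<'E'
import sys
from fit import *
f=sys.argv[1]; x0=tw(21,-22)
# edges of white-ish/orange in tray frame: rectify plane z=.036 into tray frame, 0.25 mm/px
def rect(f,z,name):
    im=cv2.imread(f'pics/{f}.png'); X=[(-40,80),(70,80),(70,-80),(-40,-80)]
    src=np.float32([proj(f,[*tw(*q),z-.0015]) for q in X]); dst=np.float32([((80-b)*4,(70-a)*4) for a,b in X])
    r=cv2.warpPerspective(im,cv2.getPerspectiveTransform(src,dst),(640,440),flags=cv2.INTER_CUBIC); cv2.imwrite(f'pics/{name}.png',r); return r
r=rect(f,.036,f+'r').astype(float)
mx=r.max(2); m=(((mx-r.min(2))/(mx+1)>.5)&(mx>40)).astype(int)
for x in(45,40,30,20,10,0):
    row=m[int((70-x)*4)]; ch=np.flatnonzero(np.diff(row)); print('x',x,'edges y',[round(80-(c+1)/4,1) for c in ch if 1])
for y in(65,55,40,30,12,6,-6,-12,-35,-45,-60,-66):
    col=m[:,int((80-y)*4)]; ch=np.flatnonzero(np.diff(col)); print('y',y,'edges x',[round(70-(c+1)/4,1) for c in ch])
E
python3 - <<'E'
from h import *
goto([.5,.1],77.55,.25); snap('wrist','w6')
E
python3 m3.py w6
```

```text
time: 10.4
position: [0.5113, 0.0759, 0.0148]
eef_rot: [180.0, -0.0, 77.5]
force: [0.2, 0.1, -0.2]
width: 0.0589
grasp_force: 54.3
time: 10.78
position: [0.5113, 0.0759, 0.0148]
eef_rot: [180.0, -0.0, 77.5]
force: [-0.4, -0.6, 0.2]
width: 0.0751
grasp_force: 0.0
time: 11.52
position: [0.5135, 0.076, 0.2596]
eef_rot: [179.5, -0.1, 77.5]
force: [0.4, 0.1, 0.1]
width: 0.0848
grasp_force: 0.0
[0.5135 0.076  0.2596] [ 1.7955e+02 -1.2000e-01  7.7470e+01] dx 0.0205 dy -0.0184 dz 0.0096 turn -0.08
x 45 edges y [np.float64(72.8), np.float64(-26.8)]
x 40 edges y [np.float64(72.8), np.float64(-28.2)]
x 30 edges y [np.float64(72.8), np.float64(-31.2)]
x 20 edges y [np.float64(72.8), np.float64(-34.2)]
x 10 edges y [np.float64(72.8), np.float64(-37.2)]
x 0 edges y [np.float64(73.0), np.float64(-40.2)]
y 65 edges x [np.float64(65.8), np.float64(51.5), np.float64(-9.5)]
y 55 edges x [np.float64(65.8), np.float64(51.5), np.float64(-9.5)]
y 40 edges x [np.float64(68.8), np.float64(67.0), np.float64(65.8), np.float64(53.5), np.float64(-9.5)]
y 30 edges x [np.float64(66.5), np.float64(65.8), np.float64(53.5), np.float64(-9.5)]
y 12 edges x [np.float64(66.8), np.float64(66.0), np.float64(53.5), np.float64(-6.5)]
y 6 edges x [np.float64(66.2), np.float64(66.0), np.float64(53.8), np.float64(-7.5)]
y -6 edges x [np.float64(66.2), np.float64(65.8), np.float64(51.5), np.float64(-9.8)]
y -12 edges x [np.float64(66.5), np.float64(65.8), np.float64(51.2), np.float64(-10.0)]
y -35 edges x [np.float64(66.5), np.float64(66.0), np.float64(17.0), np.float64(-10.2)]
y -45 edges x [np.float64(66.2), np.float64(65.8)]
y -60 edges x []
y -66 edges x [np.float64(66.5), np.float64(66.2)]
```

wedge_c sits straight in its place: back end at x=51.4, slant edge where expected, square to the tray. Next is wedge_d.

```bash
python3 - <<'E'
from h import *
goto([.6168,-.2135],3.9,.085)
im=cv2.imread('pics/w6.png')
for x in(45,30,15):
    a=[]
    for y in np.arange(-60,-90,-.25):
        u,v=proj('w6',[*tw(x,y),.0125]); a.append(cv2.getRectSubPix(im,(1,1),(float(u),float(v)))[0,0].sum())
    g=np.diff(a); print(x,'fence inner',-60-.25*np.argmax(g),'outer',-60-.25*np.argmin(g))
E
```

```text
[0.5123 0.0759 0.2567] [ 1.7978e+02 -6.0000e-02  7.7460e+01] dx -0.2598 dy 0.1648 dz 0.1717 turn 73.56
45 fence inner -61.25 outer -60.25
30 fence inner -60.0 outer -61.0
15 fence inner -60.75 outer -60.0
```

```bash
python3 drive.py '[[-0.033,0.02,0,9.2],[-0.065,0.04,0,18.4],[-0.098,0.062,0,27.6],[-0.13,0.082,0,36.8],[-0.163,0.103,0.02,46],[-0.195,0.123,0.06,55.2],[-0.228,0.144,0.11,64.4],[-0.26,0.165,0.15,73.6],[-0.26,0.165,0.172,73.6],[-0.26,0.165,0.172,73.6],[-0.26,0.165,0.172,73.6]]'
python3 - <<'E'
from h import *
goto([.6168,-.2135],3.9,.009); snap('wrist','w7')
E
python3 -c "
from fit import *
fitsil(['w7'],[.6248,-.2129],V8,yaws=[90,100])"
```

```text
time: 12.95
position: [0.6163, -0.213, 0.0839]
eef_rot: [180.0, -0.1, 4.0]
force: [0.4, -0.8, 0.8]
width: 0.085
grasp_force: 0.0
[ 0.6163 -0.213   0.0839] [ 1.7998e+02 -6.0000e-02  3.9700e+00] dx 0.0004 dy 0.0006 dz 0.0749 turn 0.07
['w7'] [ 0.6248 -0.2129] yaw 94.0 dz -0.0013 c 0.013
```

Close-up fit confirms (0.6248, -0.2129) at yaw 94°. I go down and grip.

```bash
python3 drive.py '[[0,0,0.03,0],[0,0,0.055,0],[0,0,0.075,0],[0,0,0.075,0],[0,0,0.075,0]]'; python3 drive.py '[[0,0,0,0],[0,0,0,0],[0,0,0,0],[0,0,0,0],[0,0,0,0],[0,0,0,0]]' 0.04 50;python3 drive.py '[[0,0,-0.01,0],[0,0,-0.04,0],[0,0,-0.09,0],[0,0,-0.09,0],[0,0,-0.09,0]]'
python3 - <<'E'
from fit import *
g=tw(21,-58.9); print(g); goto(g,77.55,.08); s=env.sense(); tcp=s['position']; snap('wrist','w8')
m=mask('w8'); y=np.radians(s['eef_rot'][2])
col=m[150:380,255:285].mean(1); on=np.flatnonzero(col>.5); print('rows',150+on[0],150+on[-1])
for off in(.027,.031,.035):
  print(off,proj('w8',tcp+[np.cos(y)*off,np.sin(y)*off,-.009+.0]),proj('w8',tcp+[np.cos(y)*off,np.sin(y)*off,.021]))
# slanted side: local y at x=0 is -13; offset from grip = 9+13=22
for off in(.018,.020,.022,.024,.026): print(off,proj('w8',tcp+[np.cos(y)*off,np.sin(y)*off,-.0103]))
E
```

```text
time: 13.62
position: [0.6168, -0.2139, 0.0093]
eef_rot: [179.9, -0.1, 3.9]
force: [0.1, -0.3, 0.7]
width: 0.0848
grasp_force: 0.0
time: 14.38
position: [0.617, -0.2143, 0.0095]
eef_rot: [179.9, -0.1, 3.9]
force: [-1.1, 0.3, 6.2]
width: 0.0587
grasp_force: 55.2
time: 15.0
position: [0.6159, -0.2138, 0.0982]
eef_rot: [180.0, -0.0, 3.9]
force: [-0.4, -0.5, -0.3]
width: 0.059
grasp_force: 54.5
[0.50150807 0.03195772]
[ 0.6159 -0.2138  0.0982] [ 1.7999e+02 -3.0000e-02  3.8600e+00] dx -0.0976 dy -0.2529 dz 0.0182 turn -73.69
rows 215 324
0.027 [271.44607957 202.02897266] [271.68192377 224.68537879]
0.031 [271.45449073 192.96548537] [271.69425422 213.75333515]
0.035 [271.46301929 183.77548593] [271.70679627 202.63369512]
0.018 [271.41956742 221.03444764]
0.02 [271.42357263 216.68635166]
0.022 [271.42760495 212.30881518]
0.024 [271.43166467 207.90153816]
0.026 [271.43575207 203.4642165 ]
```

```bash
python3 drive.py '[[-0.012,-0.032,0,-9.2],[-0.024,-0.064,0,-18.4],[-0.036,-0.096,0,-27.6],[-0.048,-0.127,0,-36.8],[-0.06,-0.159,0,-46],[-0.073,-0.19,0,-55.2],[-0.085,-0.222,0.01,-64.4],[-0.097,-0.254,0.018,-73.7],[-0.097,-0.254,0.018,-73.7],[-0.097,-0.254,0.018,-73.7],[-0.097,-0.254,0.018,-73.7]]'
python3 -c "
from h import *
g=tw(21,-57.6);print(g);goto(g,77.55,.0155)"
```

```text
time: 16.42
position: [0.5024, 0.0323, 0.0798]
eef_rot: [180.0, 0.0, 77.4]
force: [-0.0, -0.3, -0.8]
width: 0.0585
grasp_force: 54.5
[0.50178833 0.03322715]
[0.5024 0.0323 0.0798] [1.7999e+02 1.0000e-02 7.7440e+01] dx 0.0007 dy -0.0008 dz 0.0643 turn -0.11
```

```bash
python3 drive.py '[[0.001,-0.001,0.02,0],[0.001,-0.001,0.04,0],[0.001,-0.001,0.055,0],[0.001,-0.001,0.061,0],[0.001,-0.001,0.0643,0],[0.001,-0.001,0.0643,0],[0.001,-0.001,0.0643,0]]'
```

```text
time: 17.3
position: [0.5017, 0.0344, 0.0161]
eef_rot: [179.9, -0.0, 77.6]
force: [0.1, -0.4, -0.3]
width: 0.0591
grasp_force: 54.5
```

```bash
python3 drive.py '[[0,0,0.0007,0],[0,0,0.0007,0]]'; python3 drive.py '[[0,0,0,0],[0,0,0,0],[0,0,0,0]]' 0.075;  python3 drive.py '[[0,0,-0.03,0],[0,0,-0.08,0],[0,0,-0.14,0],[0,0,-0.2,0],[0,0,-0.24,0],[0,0,-0.24,0]]' 0.085
python3 -c "
from h import *
snap('wrist','w9');goto([.55,.325],7.7,.3)"
python3 m3.py w9
```

```text
time: 17.55
position: [0.5016, 0.0343, 0.0154]
eef_rot: [180.0, -0.0, 77.6]
force: [-1.7, -0.6, 5.5]
width: 0.0589
grasp_force: 55.0
time: 17.92
position: [0.5011, 0.0344, 0.0146]
eef_rot: [-180.0, 0.0, 77.6]
force: [-0.3, -0.6, 0.2]
width: 0.0748
grasp_force: 0.0
time: 18.68
position: [0.5034, 0.0343, 0.2594]
eef_rot: [179.6, -0.1, 77.6]
force: [-0.1, -0.4, -0.5]
width: 0.085
grasp_force: 0.0
[0.5022 0.0343 0.2565] [ 1.798e+02 -4.000e-02  7.756e+01] dx 0.2941 dy -0.0159 dz -0.0435 turn 69.86
x 45 edges y [np.float64(72.8), np.float64(-69.8)]
x 40 edges y [np.float64(72.8), np.float64(-69.8)]
x 30 edges y [np.float64(72.8), np.float64(-69.8)]
x 20 edges y [np.float64(72.8), np.float64(-69.8)]
x 10 edges y [np.float64(72.5), np.float64(-69.8)]
x 0 edges y [np.float64(73.0), np.float64(-70.2)]
y 65 edges x [np.float64(69.8), np.float64(68.0), np.float64(67.2), np.float64(65.5), np.float64(51.5), np.float64(-9.5)]
y 55 edges x [np.float64(66.5), np.float64(65.5), np.float64(51.5), np.float64(-9.5)]
y 40 edges x [np.float64(67.0), np.float64(65.8), np.float64(53.2), np.float64(-9.2)]
y 30 edges x [np.float64(67.0), np.float64(65.8), np.float64(53.5), np.float64(-9.5)]
y 12 edges x [np.float64(65.8), np.float64(53.8), np.float64(-6.5)]
y 6 edges x [np.float64(66.0), np.float64(54.0), np.float64(-6.5)]
y -6 edges x [np.float64(66.2), np.float64(65.5), np.float64(51.2), np.float64(-9.8)]
y -12 edges x [np.float64(66.5), np.float64(65.8), np.float64(51.0), np.float64(-10.0)]
y -35 edges x [np.float64(67.0), np.float64(66.0), np.float64(50.8), np.float64(-9.8)]
y -45 edges x [np.float64(51.0), np.float64(-10.5)]
y -60 edges x [np.float64(66.8), np.float64(66.0), np.float64(50.8), np.float64(-10.5)]
y -66 edges x [np.float64(50.8), np.float64(-10.5)]
```

All four wedges stand in line: back ends at x 51–54, front ends at -6.5 to -10.5, outer side at y = -69.8. I go and look at the straightedge.

```bash
python3 drive.py '[[0.04,-0.002,-0.01,10],[0.08,-0.004,-0.02,20],[0.12,-0.007,-0.03,30],[0.16,-0.009,-0.04,40],[0.2,-0.011,-0.045,50],[0.24,-0.014,-0.045,60],[0.28,-0.016,-0.045,69.9],[0.28,-0.016,-0.045,69.9],[0.28,-0.016,-0.045,69.9]]'
cat > m4.py <<'E'
from fit import *
from shutil import copy
def measure(f,p0):
    g0=cv2.imread(f'pics/{f}.png').astype(float)
    # grip: dark brown; plane z=.054 rectify in guessed frame, 0.25 mm/px
    p=np.array(p0)
    X=[(-40,-95),(40,-95),(40,95),(-40,95)]
    for z in(.054,.024):
        src=np.float32([proj(f,T(p,[[a/1e3,b/1e3,z-.0015]])[0]) for a,b in X]); dst=np.float32([((a+40)*4,(b+95)*4) for a,b in X])
        r=cv2.warpPerspective(g0.astype(np.uint8),cv2.getPerspectiveTransform(src,dst),(320,760),flags=cv2.INTER_CUBIC)
        cv2.imwrite(f'pics/{f}_{int(z*1e3)}.png',r); r=r.astype(float); mx=r.max(2); sat=(mx-r.min(2))/(mx+1)
        m=(sat<.25)&(mx>60) if z<.03 else (sat>.4)&(mx<125)
        n,l,st,ce=cv2.connectedComponentsWithStats(m.astype(np.uint8)); k=1+np.argmax(st[1:,4]); M=l==k
        print('z',z,'bbox',st[k])
        for b in(-75,-60,-50,-35,-20,0,20,35,50,60,75):
            o=np.flatnonzero(M[int((b+95)*4)]); 
            if len(o): print('  y',b,'x',o[0]/4-40,o[-1]/4-39.75)
        o=np.flatnonzero(M[:,160]); print('  ends y at x=0',(o[0]/4-95,o[-1]/4-94.75) if len(o) else '')
E
python3 - <<'E'
from m4 import *
goto([.547,.311],7.7,.3); snap('wrist','w10'); measure('w10',[.4963,.306,np.radians(7.7-90)])
E
```

```text
time: 19.85
position: [0.5453, 0.3107, 0.2977]
eef_rot: [179.9, 0.2, 7.8]
force: [0.4, -0.2, -0.1]
width: 0.085
grasp_force: 0.0
[0.5453 0.3107 0.2977] [1.7992e+02 1.7000e-01 7.7900e+00] dx 0.0017 dy -0.0000 dz -0.0023 turn 0.09
z 0.054 bbox [  120   220    62   333 12399]
  y -35 x -9.75 3.75
  y -20 x -8.75 3.5
  y 0 x -9.0 5.5
  y 20 x -9.0 4.5
  y 35 x -8.5 4.5
  ends y at x=0 (np.float64(-39.75), np.float64(42.5))
z 0.024 bbox [  119   513    67   188 11087]
  y 35 x -9.75 -8.25
  y 50 x -10.0 6.25
  y 60 x -10.0 6.25
  y 75 x -10.0 6.5
  ends y at x=0 (np.float64(37.5), np.float64(79.75))
```

```bash
python3 - <<'E'
from h import *
E
ls pics | head -40
```

```text
d0.npz
d0.png
s0.npz
s0.png
w0.npz
w0.png
w1.npz
w1.png
w10.npz
w10.png
w10_24.png
w10_54.png
w1c.png
w2.npz
w2.png
w2b.png
w3.npz
w3.png
w3b.png
w4.npz
w4.png
w5.npz
w5.png
w6.npz
w6.png
w6r.png
w7.npz
w7.png
w8.npz
w8.png
w9.npz
w9.png
w9r.png
```

```bash
python3 - <<'E'
from fit import *
for z in(54,24):
    r=cv2.imread(f'pics/w10_{z}.png').astype(float); mx=r.max(2); sat=(mx-r.min(2))/(mx+1)
    m=((sat<.25)&(mx>60)) if z<30 else ((sat>.4)&(mx<125))
    for b in ((-78,-75,-70,-65,-60,-55,-50,50,55,60,65,70,75,78) if z==24 else range(-36,37,8)):
        o=np.flatnonzero(m[int((b+95)*4),90:230]); print(z,b,(o[0]+90)/4-40 if len(o) else None,(o[-1]+90)/4-39.75 if len(o) else None)
p=[.4963,.306,np.radians(-82.3)]
k=lambda a:((a[0]+.5)/1.4-.5,(a[1]+.5)/1.4-.5)
for n,uv,X in(('grip near-left',(196,284),[-.009,-.040,.0525]),('bar far-left',(215,149),[-.010,.080,.0225])):
    print(n,tri(['w3','w10'],[k(uv),proj('w10',T(p,[X])[0])]).round(4))
E
```

```text
54 -36 -10.0 3.75
54 -28 -9.75 4.0
54 -20 -8.75 3.5
54 -12 -9.0 3.75
54 -4 -9.0 3.75
54 4 -9.0 5.25
54 12 -9.0 5.25
54 20 -9.0 4.5
54 28 -9.0 4.75
54 36 -8.25 4.5
24 -78 -11.0 4.5
24 -75 -11.0 4.75
24 -70 -11.0 4.75
24 -65 -10.75 4.75
24 -60 -11.0 4.75
24 -55 -11.0 5.0
24 -50 None None
24 50 -10.0 6.25
24 55 -10.0 6.25
24 60 -10.0 6.25
24 65 -9.75 6.25
24 70 -9.75 6.0
24 75 -10.0 6.5
24 78 -9.5 6.5
grip near-left [0.454  0.3094 0.0483]
bar far-left [0.5728 0.3266 0.0213]
```

Straightedge centre at (0.496, 0.3085), tool yaw 7.1°, heights consistent. I grip the handle with the tips 35 mm up, which will clear the wedge tops later.

```bash
python3 - <<'E'
from h import *
goto([.496,.3085],7.15,.09)
E
```

```text
[0.5455 0.3104 0.2984] [1.7994e+02 1.2000e-01 7.7400e+00] dx -0.0493 dy -0.0048 dz 0.2084 turn 0.59
```

```bash
python3 drive.py '[[-0.025,-0.003,0.05,0.6],[-0.049,-0.005,0.1,0.6],[-0.049,-0.005,0.16,0.6],[-0.049,-0.005,0.2,0.6],[-0.049,-0.005,0.208,0.6],[-0.049,-0.005,0.208,0.6],[-0.049,-0.005,0.208,0.6]]' 0.06
python3 - <<'E'
from h import *
goto([.496,.3085],7.15,.035)
E
```

```text
time: 20.78
position: [0.4985, 0.3102, 0.0946]
eef_rot: [-179.9, -0.2, 7.0]
force: [-0.2, 0.7, 0.1]
width: 0.0599
grasp_force: 0.0
[0.4985 0.3102 0.0946] [-179.92   -0.23    7.05] dx -0.0027 dy 0.0014 dz 0.0596 turn -0.10
```

```bash
python3 drive.py '[[-0.001,0.001,0.03,0],[-0.001,0.001,0.05,0],[-0.001,0.001,0.055,0],[-0.001,0.001,0.055,0],[-0.001,0.001,0.055,0]]'
python3 drive.py '[[0,0,0,0],[0,0,0,0],[0,0,0,0],[0,0,0,0],[0,0,0,0],[0,0,0,0]]' 0.0 90
python3 - <<'E'
from h import *
goto([.496,.3085],7.15,.035)
E
```

```text
time: 21.4
position: [0.4966, 0.309, 0.0379]
eef_rot: [-180.0, -0.1, 7.1]
force: [0.4, -0.1, -0.3]
width: 0.0601
grasp_force: 0.0
time: 22.15
position: [0.4961, 0.3086, 0.0374]
eef_rot: [-180.0, -0.0, 7.1]
force: [-0.6, -1.8, 5.5]
width: 0.0116
grasp_force: 89.0
[0.4961 0.3086 0.0374] [-1.7999e+02 -4.0000e-02  7.0600e+00] dx -0.0001 dy 0.0001 dz 0.0024 turn -0.09
```

```bash
python3 drive.py '[[0,0,-0.02,0],[0,0,-0.07,0],[0,0,-0.07,0],[0,0,-0.07,0]]'
python3 - <<'E'
from h import *
g=tw(-30,1); print(g); goto(g,77.55,.1)
E
```

```text
time: 22.65
position: [0.4958, 0.3086, 0.1073]
eef_rot: [-180.0, -0.0, 7.1]
force: [-1.3, -0.7, -1.7]
width: 0.0118
grasp_force: 88.2
[0.46462105 0.10144411]
[0.4958 0.3086 0.1073] [-1.7998e+02 -4.0000e-02  7.0700e+00] dx -0.0565 dy 0.2018 dz 0.0073 turn -70.48
```

```bash
python3 drive.py '[[-0.007,0.025,0,-9],[-0.014,0.05,0,-18],[-0.021,0.075,0,-27],[-0.028,0.1,0,-36],[-0.035,0.125,0,-45],[-0.042,0.15,0,-54],[-0.05,0.175,0,-63],[-0.0565,0.202,0,-70.5],[-0.0565,0.202,0,-70.5],[-0.0565,0.202,0,-70.5],[-0.0565,0.202,0,-70.5],[-0.0565,0.202,0,-70.5]]'
python3 - <<'E'
from h import *
goto(tw(-30,1),77.55,.045); snap('wrist','w11')
E
```

```text
time: 24.15
position: [0.4645, 0.1017, 0.1067]
eef_rot: [-180.0, 0.0, 77.6]
force: [-0.2, 0.8, -1.3]
width: 0.012
grasp_force: 88.3
[0.4645 0.1017 0.1067] [-179.98    0.     77.58] dx -0.0002 dy 0.0002 dz 0.0617 turn 0.03
```

View pics/w11.png

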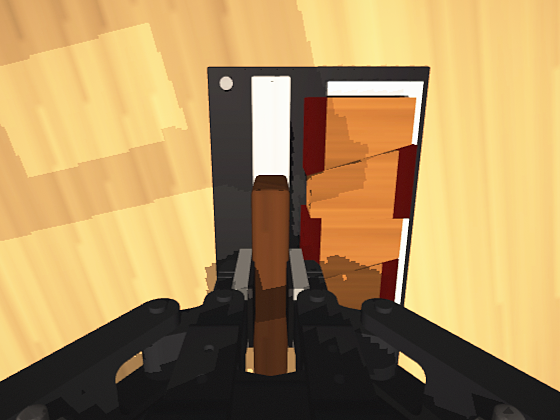

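The bar is held parallel to the tray front, clear of the wedges' ends. I lower it.

```bash
python3 drive.py '[[0,0,0.03,0],[0,0,0.05,0],[0,0,0.059,0],[0,0,0.0625,0],[0,0,0.0625,0],[0,0,0.0625,0]]'; python3 drive.py '[[0,0,0.0005,0],[0,0,0.001,0],[0,0,0.001,0]]'
```

```text
time: 24.95
position: [0.4653, 0.1012, 0.0452]
eef_rot: [179.9, -0.0, 77.6]
force: [0.3, 0.0, -2.2]
width: 0.012
grasp_force: 88.2
time: 25.32
position: [0.4646, 0.1011, 0.0434]
eef_rot: [180.0, -0.0, 77.6]
force: [-0.1, 0.2, -0.2]
width: 0.012
grasp_force: 88.3
```

```bash
python3 drive.py '[[0,0.003,0.0005,0],[0,0.006,0.0005,0],[0,0.009,0.0005,0],[0,0.011,0.0005,0],[0,0.0125,0.0005,0],[0,0.014,0.0005,0],[0,0.0155,0.0005,0],[0,0.0155,0.0005,0]]'; python3 drive.py '[[0,0.0005,0,0],[0,0.001,0,0],[0,0.0015,0,0],[0,0.0015,0,0]]'
python3 -c "
from h import *
goto(tw(-13,1),77.55,.0434)"
```

```text
time: 26.32
position: [0.4794, 0.0981, 0.0433]
eef_rot: [-179.9, -0.0, 77.6]
force: [-5.8, 0.3, 6.4]
width: 0.0116
grasp_force: 89.6
time: 26.82
position: [0.4807, 0.0978, 0.0433]
eef_rot: [-179.9, -0.0, 77.6]
force: [-5.9, 0.6, 8.8]
width: 0.0118
grasp_force: 89.7
[0.4807 0.0978 0.0433] [-1.7991e+02 -1.0000e-02  7.7570e+01] dx 0.0001 dy 0.0006 dz -0.0001 turn 0.02
```

Force is still only sliding friction (6 N). I push on in half-millimetre steps until it meets the fence.

```bash
python3 drive.py '[[0,0.0005,0,0],[0,0.001,0,0],[0,0.001,0,0]]';python3 drive.py '[[0,0.0005,0,0],[0,0.001,0,0],[0,0.001,0,0]]'
```

```text
time: 27.2
position: [0.4811, 0.0977, 0.0433]
eef_rot: [-179.8, -0.0, 77.6]
force: [-9.0, 1.3, 10.9]
width: 0.0115
grasp_force: 90.0
time: 27.58
position: [0.4813, 0.0976, 0.0433]
eef_rot: [-179.7, 0.0, 77.6]
force: [-14.9, 2.0, 15.8]
width: 0.0117
grasp_force: 90.7
```

```bash
python3 drive.py '[[0,0.001,0,0],[0,0.002,0,0],[0,0.002,0,0]]'; python3 -c "
from h import *
s=env.sense();print(s['torque'],s['force']);goto(tw(-13,1),77.55,.0434);snap('wrist','w12');snap('side','d12')"; python3 m3.py w12|grep y
```

```text
time: 27.95
position: [0.4814, 0.0976, 0.0432]
eef_rot: [-179.5, 0.0, 77.6]
force: [-24.3, 3.2, 26.2]
width: 0.0118
grasp_force: 92.2
[ 0.72695431  4.44899686 -0.01865176] [-24.2729255    3.21474555  26.19667638]
[0.4814 0.0976 0.0432] [-1.7951e+02  4.0000e-02  7.7590e+01] dx 0.0001 dy -0.0002 dz -0.0002 turn 0.04
x 45 edges y [np.float64(72.5), np.float64(-19.5)]
x 40 edges y [np.float64(72.8), np.float64(-17.8)]
x 30 edges y [np.float64(72.8), np.float64(-19.0)]
x 20 edges y [np.float64(72.8), np.float64(-21.2)]
x 10 edges y [np.float64(72.8), np.float64(-3.2)]
x 0 edges y [np.float64(72.8), np.float64(7.2)]
y 65 edges x [np.float64(56.2), np.float64(56.0), np.float64(55.2), np.float64(-5.8)]
y 55 edges x [np.float64(56.5), np.float64(56.0), np.float64(55.2), np.float64(-5.5)]
y 40 edges x [np.float64(55.5), np.float64(-5.8), np.float64(-7.8), np.float64(-8.0), np.float64(-18.5), np.float64(-18.8)]
y 30 edges x [np.float64(55.8), np.float64(-21.5)]
y 12 edges x [np.float64(55.8), np.float64(-21.5)]
y 6 edges x [np.float64(55.5), np.float64(0.8), np.float64(-5.2), np.float64(-21.5)]
y -6 edges x [np.float64(56.5), np.float64(56.2), np.float64(55.5), np.float64(10.5), np.float64(-6.0), np.float64(-20.0)]
y -12 edges x [np.float64(55.5), np.float64(12.5), np.float64(-6.2), np.float64(-20.2)]
y -35 edges x [np.float64(-5.2), np.float64(-21.0)]
y -45 edges x [np.float64(-1.5), np.float64(-21.5)]
y -60 edges x [np.float64(-11.5), np.float64(-15.2)]
y -66 edges x []
```

The bar stalls exactly at x = -13 with 24 N and no twist, and the wedges' backs read 55. I relax most of the push, let go and rise.

```bash
python3 drive.py '[[0,-0.001,0,0],[0,-0.002,0,0],[0,-0.003,0,0],[0,-0.003,0,0]]'; python3 drive.py '[[0,0,0,0],[0,0,0,0],[0,0,0,0],[0,0,0,0]]' 0.04; python3 drive.py '[[0,0,-0.005,0],[0,0,-0.02,0],[0,0,-0.06,0],[0,0,-0.12,0],[0,0,-0.18,0],[0,0,-0.22,0],[0,0,-0.22,0]]'
python3 -c "
from h import *
goto(tw(-13,1),77.55,.1);snap('wrist','w13')
im=cv2.imread('pics/w13.png')"; python3 m3.py w13
```

```text
time: 28.55
position: [0.4812, 0.0976, 0.0433]
eef_rot: [-179.9, 0.0, 77.6]
force: [-8.2, 1.9, 10.4]
width: 0.0118
grasp_force: 89.9
time: 29.05
position: [0.4823, 0.0972, 0.0428]
eef_rot: [180.0, -0.0, 77.6]
force: [-0.5, -0.7, 0.3]
width: 0.0401
grasp_force: 0.0
time: 29.92
position: [0.4844, 0.0975, 0.2688]
eef_rot: [179.5, -0.2, 77.6]
force: [-0.2, 0.2, -0.2]
width: 0.0396
grasp_force: 0.0
[0.4844 0.0975 0.2688] [ 1.7948e+02 -1.7000e-01  7.7570e+01] dx -0.0004 dy -0.0032 dz 0.1688 turn 0.02
x 45 edges y [np.float64(73.0), np.float64(-69.5)]
x 40 edges y [np.float64(73.0), np.float64(-69.5)]
x 30 edges y [np.float64(73.0), np.float64(-69.5)]
x 20 edges y [np.float64(73.0), np.float64(-69.2)]
x 10 edges y [np.float64(73.0), np.float64(-69.5)]
x 0 edges y [np.float64(73.0), np.float64(-70.5)]
y 65 edges x [np.float64(64.0), np.float64(63.2), np.float64(54.0), np.float64(-5.5)]
y 55 edges x [np.float64(64.5), np.float64(63.2), np.float64(54.2), np.float64(-5.5)]
y 40 edges x [np.float64(64.2), np.float64(63.5), np.float64(54.0), np.float64(-5.5)]
y 30 edges x [np.float64(64.2), np.float64(63.2), np.float64(54.2), np.float64(-20.2)]
y 12 edges x [np.float64(54.2), np.float64(-5.5), np.float64(-6.5), np.float64(-20.5)]
y 6 edges x [np.float64(63.8), np.float64(63.2), np.float64(54.2), np.float64(-5.0), np.float64(-6.2), np.float64(-20.8)]
y -6 edges x [np.float64(64.2), np.float64(63.5), np.float64(54.2), np.float64(-20.8)]
y -12 edges x [np.float64(64.2), np.float64(63.5), np.float64(54.2), np.float64(-21.0)]
y -35 edges x [np.float64(54.2), np.float64(-21.0)]
y -45 edges x [np.float64(64.0), np.float64(63.8), np.float64(54.5), np.float64(-20.0)]
y -60 edges x [np.float64(63.8), np.float64(63.2), np.float64(54.2), np.float64(-5.2)]
y -66 edges x [np.float64(54.2), np.float64(-5.2)]
```

All backs now read the same 54.2 and all fronts -5.4. One check that the bar is flush.

```bash
python3 - <<'E'
from h import *
im=cv2.imread('pics/w13.png').astype(np.float32)
for y in(68,60,50,-50,-60,-68):
    xs=np.arange(-30,5,.5); v=[]
    for x in xs:
        u,w=proj('w13',[*tw(x,y),.0285]); q=cv2.getRectSubPix(im,(1,1),(float(u),float(w)))[0,0]; v.append(q)
    v=np.array(v); white=xs[(v.min(1)>110)&(v.max(1)-v.min(1)<40)]; print(y,'bar x',white.min() if len(white) else None,white.max() if len(white) else None,[int(a) for a in v[44:58].max(1)])
E
```

```text
68 bar x -21.5 -6.0 [250, 252, 255, 255, 241, 149, 68, 73, 78, 81, 83, 83, 82, 81]
60 bar x -21.5 -6.0 [250, 252, 254, 254, 244, 151, 67, 73, 80, 82, 84, 83, 83, 83]
50 bar x -21.5 -5.5 [250, 252, 254, 254, 247, 154, 66, 72, 78, 81, 83, 83, 82, 81]
-50 bar x -21.5 -5.5 [226, 233, 239, 231, 223, 199, 176, 182, 210, 227, 224, 222, 221, 221]
-60 bar x -21.5 -5.5 [251, 253, 254, 252, 250, 211, 170, 163, 188, 205, 204, 204, 203, 203]
-68 bar x -21.5 -5.5 [251, 253, 254, 252, 250, 215, 183, 179, 207, 228, 226, 224, 224, 223]
```

The bar spans -21.5 to -5.5 at both ends, flush and square. I hand in.

```bash
python3 -c "
from station import env, camrig
print(env.finish_job())"
```

```text
the job is handed in; nothing more can be done
None
```

The job is handed in at about 30 s: both loose wedges are packed head to tail, all four are home against the back fence, the straightedge lies flush across their front ends and is released, and no other item was touched.

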